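# Hold a sample slide flush on a tilted spring stage

## Task

Pick up the rectangular sample slide by its rib (not the round one) and lay it flat on the sloped platen of the tilt stage: tilt it to the platen's slope until the whole underside is flush, centred and lined up lengthwise with the platen. Press it square down until the sprung platen has sunk about half of its travel, and finish still gripping and holding it there. Grip lightly, press gently without driving the platen to its stop, and leave everything else where it is.

Things in the scene. Friction and masses are not known exactly. Their poses are not given: they have to be found in the camera images.
- slide: rectangular sample slide, loose, about 0.12 kg: steel plate 66 x 42 x 5 mm (x, y, z) with an upright grey grip rib centred on it, 30 mm long (x), 12 mm thick (y), from z = 5 to 41 mm. Origin at the centre of the underside, z up through the rib. Same turned half round about z. Starts flat, rib up. Take the rib across its 12 mm; it stands a grip of 75 N at most.
- round_slide: the other slide, not to be used: a steel disc 52 mm in diameter, 5 mm thick, with the same grip rib; origin at the centre of the underside
- tilt_stage: fixed tilt stage: base 120 x 110 x 10 mm (x, y, z), cheeks at y = +-43 mm up to 64 mm above the worktop, between them a cradle on a cross axis (along y, 50 mm up) that carries the sprung platen and is locked at 10 to 29 degrees (differs each time; pushing does not change it). The platen slopes down to the stage's -x side, roughly to the robot. Origin: centre of the underside.
- platen_face (a point): centre of the platen's flat upper face, which is 76 x 52 mm (x, y); z is the normal out of the face, x runs up the slope, y along the cross axis. When unpressed it lies 25 mm from the cross axis along z. It moves with the platen as that sinks.
- platen (a joint): how far the platen has sunk along its own normal, against its spring, in m: 0 free, 0.012 at its stop; half travel is 0.006. It takes about 2 N to start it and then 1 N per mm more (about 8 N at half travel).
- loupe: bystander: black loupe, 38 mm in diameter, 43 mm tall, standing; origin at the centre of its underside
- battery: bystander: AA battery 50 mm long, 15 mm thick, lying; origin at the centre of its underside
- gauge_block: bystander: small steel gauge block 20 x 30 x 9 mm; origin at the centre of its underside
- attenuator: bystander: ribbed cylindrical attenuator 74 mm long, 25 mm thick, lying; origin at the centre of its underside
- adapter: bystander: right-angle coaxial adapter 32 x 33 x 17 mm; origin at the centre of its underside
There are look-alikes about, which are no part of the job. Leave any brown or turquoise look-alike of the slide alone.

How it is judged:
On the way:
1. the rectangular slide is gripped and carried clear of the worktop and the stage (height (world z) of slide above 0.05 m and contact force between the fingers and slide above 12 N and contact force between slide and tilt_stage below 0.1 N), for 0.2 s.
At the end, for the whole second after the job is handed in: The rectangular slide, still gripped and still, is flush on the platen (within 3 degrees and 2.5 mm), its long side along the platen's within 7 degrees, centred within 8 mm each way, and its push keeps the platen sunk 3 to 9 mm of its 12 mm (angle between the z axis of slide and the z axis of platen_face, either way round below 0.05 rad and angle between the x axis of slide and the x axis of platen_face, either way round below 0.12 rad and angle between slide's own z axis and vertical below 1 rad and x of slide in the frame of platen_face between -0.008 and 0.008 m and y of slide in the frame of platen_face between -0.008 and 0.008 m and z of slide in the frame of platen_face between -0.0025 and 0.0025 m and value of joint platen between 0.003 and 0.009 m and contact force between slide and tilt_stage above 2.5 N and contact force between the fingers and slide above 12 N and linear speed of slide below 0.01 m/s); the arm keeps its last pose, push and grip.
It fails at once if the platen is driven to its stop (value of joint platen above 0.0115 m).
It fails at once if the slide is pressed on the stage with more than 25 N (contact force between slide and tilt_stage above 25 N).
It fails at once if the slide is squeezed too hard (more than 160 N, both fingers together) (contact force between the fingers and slide above 160 N).
It fails at once if another thing is pushed away by more than 20 mm (distance of any of round_slide, loupe, battery, gauge_block, attenuator, adapter from where it was at the start of the episode above 0.02 m).
It also fails if it takes over 42 s, if anything falls off the work surface, if the arm or the gripper's body presses on something with over 40 N, if the wrist force passes 120 N, or if a joint passes its speed limit or range.

## Robot

A 6-joint arm with a two-finger parallel gripper is mounted at the origin on a cart in front of the work surface, level with it; the furniture and walls round the work are solid. World frame = base frame: x ahead of the robot, y to its left, z up, the work surface at z = 0. Lengths are in m, angles in rad, forces in N, time in s.
With the tool pointing down it reaches from about 0.425 to 1.125 m from the base axis. Payload 14.9 kg.
Tool frame: the origin (TCP) lies at the very end of the fingers, on their centre line; the grasp point (between the pads) lies 19 mm behind it; z points along the fingers, y is the line along which they close (so a half turn about z gives the same grasp; the last joint's range is limited). The gripper opens to 91 mm and grips with 3 to 60 N. Pads are 32 mm wide; open, the fingers measure 118 mm over their backs; the gripper's body (76 mm by 178 mm) begins 60 mm behind the grasp point.
Start: joints at [1.273, 0.379, 1.734, -0, 1.028, -0.033], TCP at [0.183, 0.676, 0.214] pointing down, gripper open.
Joint ranges: [-2.77, 2.77], [-0.74, 2.19], [0, 2.66], [-1.06, 4.2], [0.31, 2.87], [-3.08, 3.08]. Speed limits (rad/s): [1.89, 1.89, 2.39, 3.14, 3.14, 3.14].

## Interface

Orientations are given as a unit quaternion [w, x, y, z].
In Python, from plant import goto, move_linear, movej, gripper_to, wait, solve_ik, get_state, read_camera, get_calibration, IKError, job_done gives the robot as it stands. Calls block until the motion is done:
- goto(position, orientation): joint-space move of the TCP to a pose.
- move_linear(position, attitude=None, v=0.15, max_force=None): straight line of the TCP; attitude=None keeps the orientation; v is the mean speed in m/s. With max_force (N) it stops when the force on the tool has changed by that much, and returns True; else False.
- movej(angles): joint-space move.
- gripper_to(opening): finger opening in m; the grip force is fixed at half the most; returns when the fingers have stopped.
- wait(seconds).
- solve_ik(position, orientation): joint angles nearest the present ones, or None.
- get_state(): the state.
- read_camera(name): name is "scene" or "top"; returns the picture (400x640x3 uint8, red, green, blue); there is no depth.
- get_calibration(name): a dict with "fx", "fy", "cx", "cy" (pixels), "R" (3x3) and "t" (3): a world point X has camera coordinates R X + t. Camera axes: x right, y down, z forward; pixel columns grow to the right and rows downward; lengths in m; the calibration is good to about 2 mm. A picture is of the moment at which its call begins. get_calibration takes no time and is no camera call.
A pose or a line that the arm cannot do raises IKError and nothing moves.
- job_done(): hands the job in; it is judged then, once.
The state is a dict: "time": time; "joint_positions": joint angles; "dq": joint speeds; "joint_efforts": joint torques, N m; "eef_pos": TCP position; "ee_rot": TCP orientation; "force": force on the tool from outside, world axes, zero at the start; "wrist_torque": the same for the moment, N m; "grip_width": finger opening in m; "gripper_force": force on a finger pad.
Only numpy, scipy, OpenCV 4.12 (cv2) and the standard library are available. Lean on these libraries where they do the work, as an engineer would, in place of code of your own. Each camera call takes 0.05 s, during which the arm holds its last target. There are 200 camera calls.

## Working session

There is one attempt and no reset: what is moved stays moved. The work goes in short steps, each a Python script; the robot and the scene stay as the last script left them, time stands still between calls to the robot, and variables do not carry over. Pictures are saved under pics/ and viewed, at most 10 in all, crops included, and the job is handed in when it is done.

```bash
ls; mkdir -p pics; python3 - <<'E'
from plant import *
import cv2, numpy as np
for n in ("scene","top"):
    im=read_camera(n); cv2.imwrite(f"pics/{n}0.png",im[:,:,::-1])
    c=get_calibration(n); print(n,c)
s=get_state();print(s)
E
```

```text
pics
scene {'fx': 400.4039539831443, 'fy': 400.4039539831443, 'cx': 320.7164290211461, 'cy': 189.7246746045884, 'R': array([[ 0.72056106, -0.69292051, -0.02555246],
       [-0.35305941, -0.33492774, -0.87359743],
       [ 0.59677535,  0.63850182, -0.48597799]]), 't': array([-0.34532966,  0.25817913,  0.81142519])}
top {'fx': 366.8434571233553, 'fy': 366.8434571233553, 'cx': 315.14971557807564, 'cy': 201.92648687831513, 'R': array([[ 0.02950502, -0.99935217,  0.02060795],
       [-0.9903199 , -0.03202345, -0.1350592 ],
       [ 0.13563164, -0.01642354, -0.9906232 ]]), 't': array([-3.47124986e-04,  5.04768396e-01,  1.01379481e+00])}
{'time': 0.1, 'joint_positions': array([ 1.27269684e+00,  3.79362282e-01,  1.73469328e+00,  6.52902311e-05,
        1.02848471e+00, -3.33221793e-02]), 'dq': array([ 9.36144857e-05, -1.91833239e-03, -2.07834729e-03,  1.37456812e-03,
       -1.40052957e-03,  1.25672271e-03]), 'joint_efforts': array([ 9.82086094e-04, -7.65039110e+01, -4.35297668e+01,  6.52812375e-02,
        3.98088223e-02,  2.97669601e-05]), 'eef_pos': array([0.18309367, 0.67528389, 0.21336395]), 'ee_rot': array([-1.05726555e-04,  1.32018969e-01,  9.91247076e-01, -4.62706877e-04]), 'force': array([-0.43977253, -0.43978537, -0.84045385]), 'wrist_torque': array([-0.06116951,  0.01045598,  0.02143069]), 'gripper_force': 0.0, 'grip_width': 0.09112429371804769}
```

View pics/scene0.png

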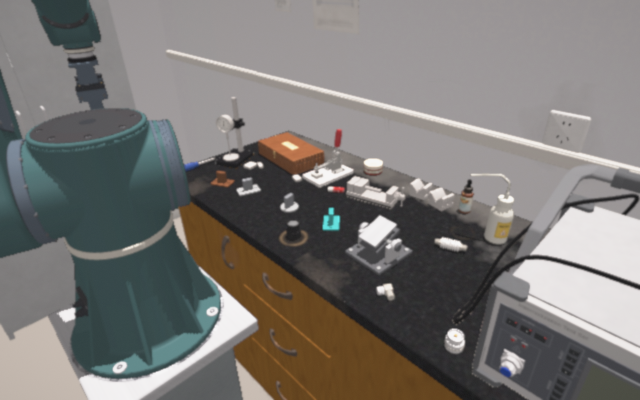

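View pics/top0.png

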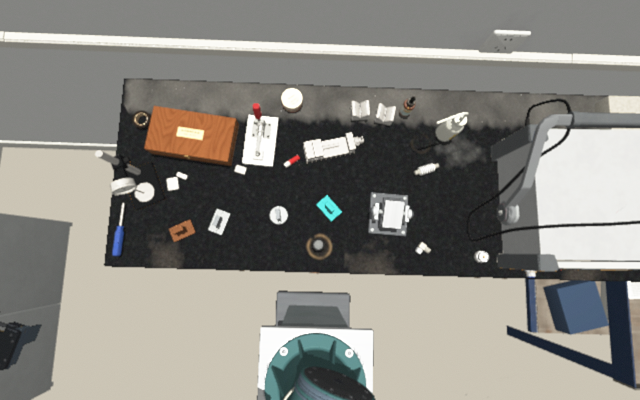

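The top view shows the possible slides: brown at (181,231), light grey rectangle with rib at (219,222), round at (279,215) and turquoise at (329,208). The stage is at (389,214). By the description I choose (219,222). In the scene view it is at (248,186) and the stage at (378,240).

```bash
python3 - <<'E'
import cv2, numpy as np
t=cv2.imread("pics/top0.png"); s=cv2.imread("pics/scene0.png")
def c(im,x,y,w,h): return cv2.resize(im[y:y+h,x:x+w],(400,300),interpolation=cv2.INTER_CUBIC)
m=np.vstack([np.hstack([c(t,199,207,40,30),c(t,361,190,60,45)]),np.hstack([c(s,228,171,40,30),c(s,338,205,80,60)])])
cv2.imwrite("pics/m.png",m)
E
```

```text
(no output)
```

View pics/m.png

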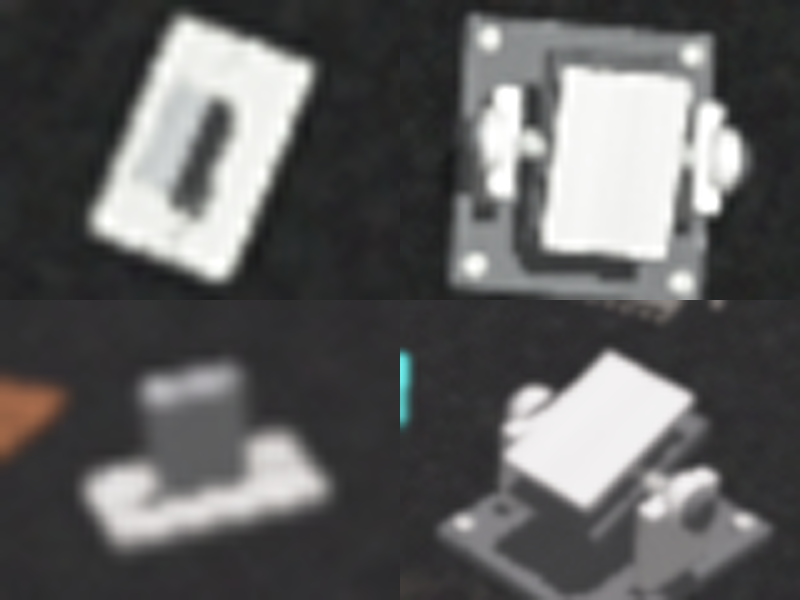

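The crop confirms a pale rectangular plate with an upright grey rib, so the choice stands. The platen's four corners are clear in both views, so I measure those by line-fitted corners.

```bash
cat > h.py <<'E'
import cv2, numpy as np
from plant import *
from scipy.spatial.transform import Rotation as Rn
def quad(im,x,y,w,h,thr,pt,k=8):
    """sub-pixel corners (4x2, full-image px) of the bright quadrilateral holding pixel pt"""
    g=cv2.cvtColor(im,cv2.COLOR_BGR2GRAY)[y:y+h,x:x+w]
    g=cv2.resize(g,None,fx=k,fy=k,interpolation=cv2.INTER_CUBIC)
    m=(g>thr).astype(np.uint8); m=cv2.morphologyEx(m,cv2.MORPH_OPEN,np.ones((3*k,3*k)))
    n,l=cv2.connectedComponents(m); m=(l==l[int((pt[1]-y)*k),int((pt[0]-x)*k)]).astype(np.uint8)
    c=max(cv2.findContours(m,cv2.RETR_EXTERNAL,cv2.CHAIN_APPROX_NONE)[0],key=cv2.contourArea)
    hull=cv2.convexHull(c)
    for e in np.arange(.02,.2,.005):
        p=cv2.approxPolyDP(hull,e*cv2.arcLength(hull,True),True)[:,0].astype(float)
        if len(p)==4: break
    L=[]; q=c[:,0].astype(float)
    for i in range(4):
        a,b=p[i],p[(i+1)%4]; d=b-a; s=(q-a)@d/(d@d); r=abs(np.cross(d,q-a))/np.hypot(*d)
        vx,vy,x0,y0=cv2.fitLine(q[(s>.15)&(s<.85)&(r<k)].astype(np.float32),cv2.DIST_HUBER,0,.01,.01).ravel()
        L.append(np.array([vy,-vx,vx*y0-vy*x0]))
    P=np.array([np.cross(L[i-1],L[i]) for i in range(4)]); P=P[:,:2]/P[:,2:]
    return (P+.5)/k-.5+[x,y]
def ray(cam,p):
    c=get_calibration(cam); d=c["R"].T@[(p[0]-c["cx"])/c["fx"],(p[1]-c["cy"])/c["fy"],1]
    return -c["R"].T@c["t"],d
def onplane(cam,p,z): o,d=ray(cam,p); return o+d*(z-o[2])/d[2]
def tri(pt,ps):
    P=[]
    for n in("top","scene"):
        c=get_calibration(n);P.append(np.array([[c["fx"],0,c["cx"]],[0,c["fy"],c["cy"]],[0,0,1]])@np.c_[c["R"],c["t"]])
    X=cv2.triangulatePoints(P[0],P[1],np.array(pt,float).T,np.array(ps,float).T); return (X[:3]/X[3]).T
E
python3 - <<'E'
from h import *
t=cv2.imread("pics/top0.png"); s=cv2.imread("pics/scene0.png")
q=quad(t,199,200,42,42,110,(213,225)); print(q.round(2).tolist())
W=np.array([onplane("top",p,.005) for p in q]); print("slide corners",W.round(4).tolist(),W.mean(0))
print("edges",np.linalg.norm(W-np.roll(W,-1,0),axis=1),[np.degrees(np.arctan2(*(W[(i+1)%4]-W[i])[1::-1])) for i in range(4)])
qt=quad(t,361,190,60,45,185,(393,213)); qs=quad(s,338,205,80,60,185,(378,235))
print(qt.round(1).tolist(),qs.round(1).tolist())
qt=qt[np.argsort(np.arctan2(*(qt-qt.mean(0)).T[::-1]))]; # tl,tr,br,bl
qs=qs[np.argsort(np.arctan2(*(qs-qs.mean(0)).T[::-1]))]
for r in range(4):
    X=tri(qt,np.roll(qs,r,0)); c=get_calibration("scene"); Y=X@c["R"].T+c["t"]
    e=np.abs(Y[:,:2]/Y[:,2:]*c["fx"]+[c["cx"],c["cy"]]-np.roll(qs,r,0)).max()
    if e<6: print(r,e,X.round(4).tolist(),X.mean(0),np.linalg.norm(X-np.roll(X,-1,0),axis=1))
    if e<6:
        u,sv,v=np.linalg.svd(X-X.mean(0)); n=v[2]*np.sign(v[2][2]); print("normal",n,"tilt",np.degrees(np.arccos(n[2])),"yaw of up-slope",np.degrees(np.arctan2(-n[1],-n[0])),sv)
        for i in range(4): d=X[(i+1)%4]-X[i]; print(np.degrees(np.arctan2(d[1],d[0])))
E
```

```text
[[216.05, 207.67], [230.52, 213.02], [221.55, 235.2], [207.13, 229.91]]
slide corners [[0.4823, 0.3031, 0.005], [0.468, 0.2601, 0.005], [0.4029, 0.282, 0.005], [0.4169, 0.3244, 0.005]] [0.44252432 0.2923925  0.005     ]
edges [0.04524149 0.06863973 0.04465625 0.06884818] [np.float64(-108.47890951022873), np.float64(161.44807368271688), np.float64(71.78629799629331), np.float64(-18.064262490521102)]
[[385.4, 200.1], [404.5, 201.2], [400.5, 228.4], [382.0, 226.6]] [[396.5, 224.4], [374.9, 246.0], [357.2, 235.5], [379.8, 215.5]]
0 0.4265034812545423 [[0.5093, -0.1757, 0.0859], [0.5072, -0.2275, 0.086], [0.435, -0.2232, 0.0605], [0.4369, -0.1703, 0.0625]] [ 0.47210732 -0.19918646  0.07375202] [0.05188379 0.07674676 0.05293573 0.07628092]
normal [-0.32104724 -0.00473189  0.94705136] tilt 18.72837877436212 yaw of up-slope 0.8444174655770186 [0.07652285 0.05237806 0.00098427]
-92.26018937113857
176.53959104750874
87.92296367830458
-4.2595654618498235
```

The slide is at (0.4425, 0.2924) with its x axis at -18.3°. The platen centre is at (0.472, -0.199, 0.0738), tilted about 18.7° and yawed about -3°; the expected height, 50 + 25·cos(tilt) mm, agrees. I check the IK for the whole job and then hover over the slide.

```bash
cat >> h.py <<'E'
def tool(yaw,tilt,flip):
    """tool quaternion for an object with x at yaw, pitched up-slope by tilt; tool z = -normal, tool y = +-object y"""
    O=(Rn.from_euler("z",yaw,degrees=True)*Rn.from_euler("y",-tilt,degrees=True)).as_matrix()
    s=-1 if flip else 1
    return Rn.from_matrix(np.c_[-s*O[:,0],s*O[:,1],-O[:,2]]).as_quat(scalar_first=True),O
C=np.array([.4425,.2924]); YAW=-18.3
PC=np.array([.4721,-.1992,.0738]); PY=-3.0; PT=18.75
E
python3 - <<'E'
from h import *
for f in(0,1):
    q,_=tool(YAW,0,f); p,O=tool(PY,PT,f)
    for P,r in(([*C,.2],q),([*C,.011],q),(PC+O[:,2]*.1,p),(PC+O[:,2]*.003,p)):
        j=solve_ik(P,r); print(f,None if j is None else np.round(j,2))
f=0 if abs((solve_ik([*C,.2],tool(YAW,0,0)[0]))[5])<abs((solve_ik([*C,.2],tool(YAW,0,1)[0]))[5]) else 1
j=np.array(solve_ik([*C,.2],tool(YAW,0,f)[0])); k=j.copy(); k[0]=1.273
print("flip",f)
movej(k); movej(j); gripper_to(.05)
s=get_state(); print(s["time"],s["eef_pos"],s["grip_width"],s["force"])
t=read_camera("top"); c=read_camera("scene")
cv2.imwrite("pics/t1.png",t[:,:,::-1]);cv2.imwrite("pics/s1.png",c[:,:,::-1])
z=lambda im,x,y:cv2.resize(im[y:y+75,x:x+100],(400,300),interpolation=cv2.INTER_CUBIC)
cv2.imwrite("pics/m1.png",np.hstack([z(t,170,185),z(c,200,130)])[:,:,::-1])
E
```

```text
0 [ 0.54  0.13  2.08 -0.    0.93 -0.71]
0 [ 0.54  0.46  2.12 -0.    0.56 -0.71]
0 [-0.56 -0.01  2.34  0.31  0.54 -2.32]
0 [-0.52  0.23  2.31  0.46  0.33 -2.46]
1 [ 0.54  0.13  2.08 -0.    0.93  2.43]
1 [ 0.54  0.46  2.12 -0.    0.56  2.43]
1 [-0.56 -0.01  2.34  0.31  0.54  0.82]
1 [-0.52  0.23  2.31  0.46  0.33  0.69]
flip 0
3.0083 [0.44250225 0.29239395 0.20000645] 0.049777422552052905 [ 0.20097242 -0.47633273 -0.50890547]
```

View pics/m1.png

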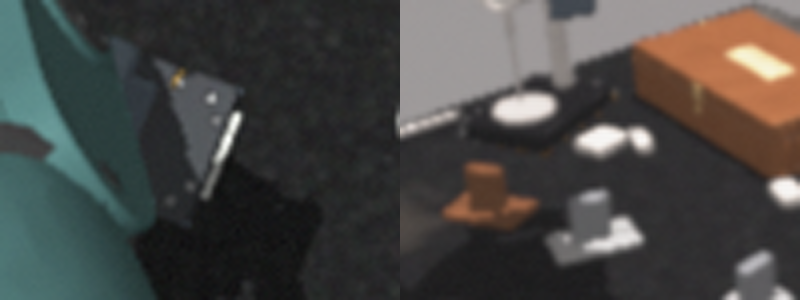

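The gripper body hovers squarely over the slide in the top view, and the slide is clear in the scene view at about (248,185). I go down, grip and lift.

```bash
python3 - <<'E'
from h import *
print(move_linear([*C,.06],v=.25),move_linear([*C,.012],v=.08,max_force=8))
gripper_to(0.0); s=get_state(); print(s["time"],s["eef_pos"],s["grip_width"],s["gripper_force"],s["force"])
print(move_linear([*C,.25],v=.15)); wait(.2)
s=get_state(); print(s["time"],s["eef_pos"],s["grip_width"],s["gripper_force"],s["force"],s["wrist_torque"])
# face the stage high up, tilted, and look
q,O=tool(PY,PT,0); P=PC+O[:,2]*.12; goto(P,q); wait(.2)
s=get_state(); print(s["time"],s["eef_pos"],s["grip_width"],s["gripper_force"],s["force"],s["wrist_torque"])
t=read_camera("top"); c=read_camera("scene")
cv2.imwrite("pics/t2.png",t[:,:,::-1]);cv2.imwrite("pics/s2.png",c[:,:,::-1])
z=lambda im,x,y:cv2.resize(im[y:y+90,x:x+120],(400,300),interpolation=cv2.INTER_CUBIC)
cv2.imwrite("pics/m2.png",np.hstack([z(t,330,160),z(c,318,180)])[:,:,::-1])
E
```

```text
False False
5.2333 [0.44258877 0.29246093 0.0121277 ] 0.011935589442538405 30.00046581029892 [-1.24153299  0.46053228  3.05238754]
False
7.1667 [0.44236865 0.29231934 0.24956878] 0.011970800871832768 29.999788999557495 [-0.01614077 -0.26291318 -1.05264414] [ 0.0257501  -0.00650038  0.01895018]
9.1583 [ 0.43390889 -0.19677031  0.18750312] 0.011989729320340923 29.99980241060257 [-0.41942835  0.96225942 -1.57305898] [-0.01333804  0.27120344  0.00498406]
```

View pics/m2.png

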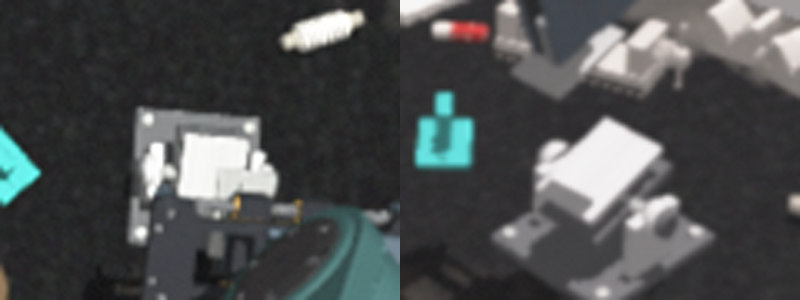

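The slide is held and shows in the scene view at about (369,198), roughly parallel to the platen. I compare its visible corners with where the tool pose says they should be.

```bash
python3 - <<'E'
from h import *
im=cv2.imread("pics/s2.png"); s=get_state(); T=Rn.from_quat(s["ee_rot"],scalar_first=True).as_matrix(); p=s["eef_pos"]
c=get_calibration("scene"); x0,y0,k=340,180,10
v=cv2.resize(im[y0:y0+50,x0:x0+70],None,fx=k,fy=k,interpolation=cv2.INTER_CUBIC)
for z in(.007,.012):
  for a,b in((-33,-21),(33,-21),(33,21),(-33,21)):
    X=c["R"]@(p+T@[a/1e3,b/1e3,z])+c["t"]; u=X[:2]/X[2]*c["fx"]+[c["cx"],c["cy"]]; print(z,a,b,u.round(1))
    w=((u-[x0,y0]+.5)*k).astype(int); cv2.circle(v,tuple(map(int,w)),4,(0,0,255) if z<.01 else (0,255,0),1)
cv2.imwrite("pics/m3.png",v)
E
```

```text
0.007 -33 -21 [385.2 189.7]
0.007 33 -21 [364.6 208.7]
0.007 33 21 [350.4 201.2]
0.007 -33 21 [370.7 183. ]
0.012 -33 -21 [385.5 191.4]
0.012 33 -21 [365.1 210.4]
0.012 33 21 [350.9 202.8]
0.012 -33 21 [371.1 184.6]
```

View pics/m3.png

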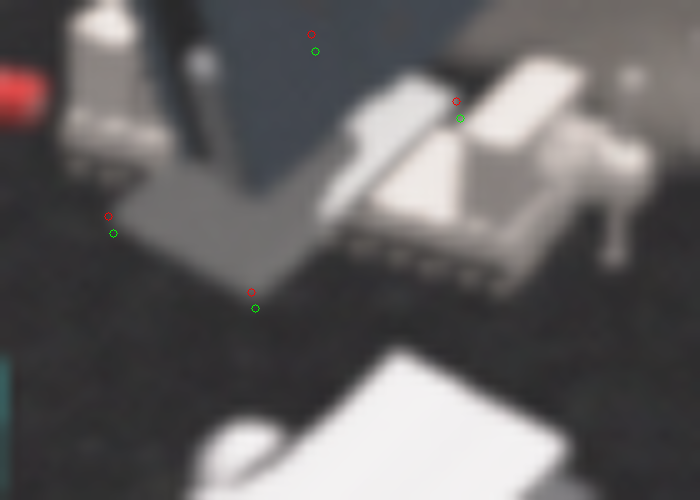

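The predicted corners agree with the visible ones at (112,215), (252,298) and (455,101) in the crop to within about 1 px, or 1–1.5 mm, so the slide is well centred in the grip. Now I come down along the normal, watching force and moment.

```bash
python3 - <<'E'
from h import *
q,O=tool(PY,PT,0); n=O[:,2]
move_linear(PC+n*.04,q,v=.12); move_linear(PC+n*.017,q,v=.05); wait(.3)
s0=get_state()
def rd():
    s=get_state(); T=O.T@(s["wrist_torque"]-s0["wrist_torque"]); F=O.T@(s["force"]-s0["force"]); h=(O.T@(s["eef_pos"]-PC))*1e3
    print(round(s["time"],2),"TCP(mm)",h.round(2),"F",F.round(2),"M",T.round(3),round(s["gripper_force"],1)); return F[2],h[2]
rd(); hc=None
for d in np.arange(15,2,-1.):
    move_linear(PC+n*d/1e3,q,v=.02,max_force=8); wait(.15); F,h=rd()
    if F>4.5: break
E
```

```text
10.98 TCP(mm) [ 0.12 -0.04 17.17] F [0. 0. 0.] M [0. 0. 0.] 30.0
11.38 TCP(mm) [-0.000e+00  1.000e-02  1.499e+01] F [-0.5   0.65  0.51] M [ 0.055 -0.028  0.039] 30.0
11.78 TCP(mm) [ 1.0e-02 -4.0e-02  1.4e+01] F [-1.04  0.46  0.18] M [-0.012  0.002 -0.026] 30.0
12.18 TCP(mm) [-1.000e-02  1.000e-02  1.299e+01] F [-0.47 -0.11  0.01] M [ 0.054 -0.011  0.036] 30.0
12.58 TCP(mm) [-2.0e-02 -1.0e-02  1.2e+01] F [-0.5   0.42  1.65] M [ 0.029  0.015 -0.042] 30.0
12.98 TCP(mm) [ 0.03 -0.03 11.02] F [-1.01  0.63  3.27] M [ 0.17  -0.095  0.015] 30.0
13.38 TCP(mm) [ 0.04 -0.   10.  ] F [-0.95  0.46  4.3 ] M [ 0.139 -0.191  0.005] 30.0
13.78 TCP(mm) [ 0.1  -0.05  9.04] F [ 0.27 -0.43  5.08] M [ 0.265 -0.302  0.056] 30.0
```

```bash
cat >> h.py <<'E'
def avg(O,n=15):
    A=[]
    for _ in range(n):
        wait(.02); s=get_state(); A.append(np.r_[O.T@s["force"],O.T@s["wrist_torque"]])
    A=np.array(A); return A.mean(0).round(3),A.std(0).round(3)
E
python3 - <<'E'
from h import *
q,O=tool(PY,PT,0); n=O[:,2]
print("9mm",*avg(O))
c=read_camera("scene"); t=read_camera("top")
move_linear(PC+n*.006,q,v=.02,max_force=10); wait(.2); print("6mm",*avg(O)); s=get_state(); print(s["time"],O.T@(s["eef_pos"]-PC))
c=read_camera("scene"); t=read_camera("top")
cv2.imwrite("pics/s4.png",c[:,:,::-1]);cv2.imwrite("pics/t4.png",t[:,:,::-1])
z=lambda im,x,y:cv2.resize(im[y:y+60,x:x+80],(400,300),interpolation=cv2.INTER_CUBIC)
cv2.imwrite("pics/m4.png",cv2.resize(c[200:260,338:418],(800,600),interpolation=cv2.INTER_CUBIC)[:,:,::-1])
E
```

```text
9mm [ 0.369  0.979  3.653  0.214 -0.013  0.026] [0.357 0.717 0.52  0.03  0.036 0.029]
6mm [ 0.366  1.446  6.833  0.297 -0.15   0.035] [0.516 0.623 0.421 0.034 0.033 0.032]
14.8833 [ 1.54860400e-04 -6.58096121e-05  5.99063654e-03]
```

View pics/m4.png

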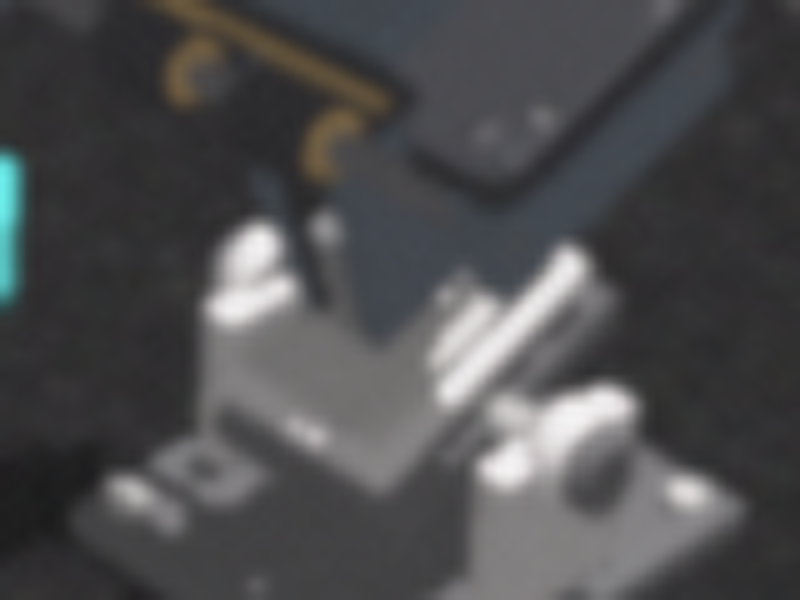

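The scene view shows the slide seated on the platen, with its white edge running parallel to the platen edge from about (440,395) to (575,255) in the crop. There is some moment, so I take a proper baseline, press again and sweep the tilt slightly to find the flush angle.

```bash
python3 - <<'E'
from h import *
q,O=tool(PY,PT,0); n=O[:,2]
move_linear(PC+n*.016,q,v=.03); wait(.2); b,_=avg(O); print("base",b)
def at(tilt,roll=0,dep=.006):
    q1,O1=tool(PY,tilt,0)
    if roll: 
        R=Rn.from_rotvec(O1[:,0]*np.radians(roll)); q1=(R*Rn.from_quat(q1,scalar_first=True)).as_quat(scalar_first=True); O1=R.as_matrix()@O1
    return PC-n*dep+O1[:,2]*.012,q1
P,r=at(PT); move_linear(P,r,v=.02,max_force=14); 
for t,ro in((0,0),(1,0),(2,0),(0,0),(-1,0),(0,0),(0,1),(0,-1),(0,0)):
    P,r=at(PT+t,ro); x=move_linear(P,r,v=.01,max_force=10); wait(.15); a,_=avg(O,10)
    print(t,ro,x,round(get_state()["time"],2),"F",(a-b)[:3].round(2),"M",(a-b)[3:].round(3))
E
```

```text
base [-0.508  0.014 -1.159  0.019  0.28  -0.016]
0 0 False 17.13 F [0.75 1.26 7.68] M [ 0.204 -0.388  0.021]
1 0 False 17.7 F [0.33 0.91 7.29] M [ 0.191 -0.317  0.04 ]
2 0 False 18.27 F [0.42 0.8  6.99] M [ 0.117 -0.055  0.019]
0 0 False 18.83 F [-0.17 -1.25  7.71] M [-0.272 -0.184 -0.021]
-1 0 False 19.4 F [-0.71 -1.69  8.34] M [-0.322 -0.067 -0.028]
0 0 False 19.97 F [ 0.33 -0.11  7.75] M [ 0.018 -0.245  0.008]
0 1 False 20.53 F [0.64 0.92 7.94] M [ 0.047 -0.333  0.063]
0 -1 False 21.1 F [-0.65 -0.56  7.94] M [-0.032 -0.114 -0.002]
0 0 False 21.67 F [0.29 1.08 8.02] M [ 0.171 -0.311  0.031]
```

The lateral force explains M_x, so roll is fine. M_y stays saturated at the up-slope edge until about +2°, so I sweep further.

```bash
python3 - <<'E'
from h import *
q,O=tool(PY,PT,0); n=O[:,2]; b=np.array([-0.508,.014,-1.159,.019,.28,-.016])
for t in(1.5,2,2.5,3,3.5,4,3,2):
    q1,O1=tool(PY,PT+t,0); x=move_linear(PC-n*.006+O1[:,2]*.012,q1,v=.01,max_force=10); wait(.15); a,_=avg(O,12); d=a-b
    print(t,x,round(get_state()["time"],2),"F",d[:3].round(2),"M",d[3:].round(3),"My corr",round(d[4]+.19*d[0],3))
E
```

```text
1.5 False 22.27 F [-0.14  0.83  7.07] M [ 0.094 -0.17   0.042] My corr -0.197
2 False 22.87 F [0.35 0.51 6.98] M [ 0.107 -0.072  0.019] My corr -0.005Traceback (most recent call last):
  File "<stdin>", line 4, in <module>
plant.IKError: the arm cannot follow that straight line within its joint ranges
```

```bash
python3 - <<'E'
from h import *
q,O=tool(PY,PT+2,0); wait(.3); s=get_state(); a,sd=avg(O,15)
print(s["time"],s["joint_positions"].round(3),np.abs(s["dq"]).max(),a,s["gripper_force"],s["grip_width"],(O.T@(s["eef_pos"]-PC)).round(4))
c=read_camera("scene"); cv2.imwrite("pics/s5.png",c[:,:,::-1])
v=np.ascontiguousarray(cv2.resize(c[205:250,345:405],(800,600),interpolation=cv2.INTER_CUBIC)[:,:,::-1])
cv2.imwrite("pics/m5.png",v)
E
```

```text
23.1667 [-0.533  0.22   2.332  0.565  0.311 -2.568] 0.0026219279294117737 [1.750e-01 4.770e-01 5.784e+00 1.130e-01 2.190e-01 5.000e-03] 30.00106930732727 0.011561063255300444 [ 0.     -0.0001  0.0059]
```

View pics/m5.png

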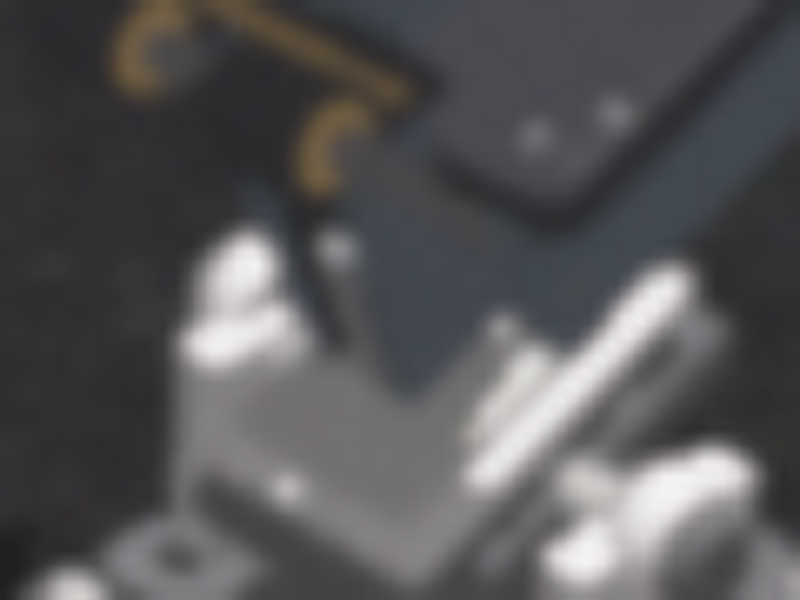

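The slide lies flat on the platen and centred, with a matching margin at the right edge. Joint 5 sits at 0.311 against its 0.31 limit, so I back the tilt off a hair for margin, check, and hand in.

```bash
python3 - <<'E'
from h import *
n=tool(PY,PT,0)[1][:,2]
for t in(1.3,1.6):
    q,O=tool(PY,PT+t,0); P=PC-n*.006+O[:,2]*.012; print(t,np.round(solve_ik(P,q),4))
move_linear(P,q,v=.01,max_force=10); wait(.4); a,_=avg(O,12); s=get_state()
print(s["time"],s["joint_positions"][4],a,s["gripper_force"],np.abs(s["dq"]).max())
if a[2]>4 and s["gripper_force"]>20: print(job_done())
E
```

```text
1.3 [-0.5297  0.2208  2.3269  0.5228  0.3209 -2.5235]
1.6 [-0.5312  0.2203  2.3293  0.5403  0.3167 -2.5419]
24.3167 0.31638684497922975 [-0.64   0.551  5.919  0.12   0.104  0.014] 30.000990629196167 0.0010250706180980947
the job is handed in; nothing more can be done
None
```

I handed the job in at about 24 s with the rectangular slide still gripped (30 N) and pressed on the platen at about 7 N, which is roughly 5 mm of sink; flushness was judged by force and camera, and no verdict came back.

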